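# Roll the blue burnisher out of its spring clips

## Task

Take the blue-handled burnisher out of its clip rack and lay it on the dark wooden tool rest, centred lengthways across both cork V supports. The sprung jaws close over the top of the handle, so do not pull it up: roll it sideways along the deck, out through the open side of the rack, before you lift it. Set it down gently without dropping it, let go, and leave the amber burnisher in its own rack.

Things in the scene. Friction and masses are not known exactly. Their poses are not given: they have to be found in the camera images.
- burnisher_blue_mid (a point): blue foil burnisher, the tool to move: straight round handle 24 mm in diameter, 140 mm long, with brass ferrule and steel tip at its +y end, reaching 95 mm from this point; 80 to 150 g. The point is the middle of the handle, on its axis, 44 mm above the table while seated in the rack; y runs along the handle (x and z turn as it rolls)
- rack_blue: fixed rack. Origin on table under handle's middle; x: open side, y: along handle. 6 mm base; at y = -54 and +54 mm a 20 mm wide deck, top z = 32 mm, x -28 to 76 (5 mm stop at x = 70); gap of 88 mm between. Posts behind handle, x < -13, 58 mm high. Spring jaws pass over it, to z = 64 mm, x = 23; lips hang 4 mm before its top. They rise a few mm only: handle rolls out along deck to +x (5 to 10 N), clear from x = 26 mm
- burnisher_amber_mid (a point): the amber-handled burnisher, same shape, in a second rack of the same kind; it must stay there. The point is the middle of its handle, on its axis
- tool_rest: fixed tool rest: dark board 90 x 150 x 8 mm with two cork-faced V supports, each 80 mm wide along x, 16 mm thick, at y = -54 and +54 mm. Origin on the table under its centre; the tool lies along y. The V is lowest at x = 0 (25 mm above the table) and rises 12 degrees to each side, so the handle rolls to the middle; at rest its axis is 37 mm above the table
Not all that is in view belongs to the job. Of the things that look like the part that bears burnisher_blue_mid, the larger one is meant.

How it is judged:
By the outcome, as a careful person would: the job done as asked, in the order asked, and still so for the second after the job is handed in, with the robot touching nothing.
It also fails if it takes over 38 s, if anything falls off the work surface, if the arm or the gripper's body presses on something with over 40 N, if the wrist force passes 120 N, or if a joint passes its speed limit or range.

## Robot

A 6-joint arm with a two-finger parallel gripper is mounted at the origin on the work surface. World frame = base frame: x ahead of the robot, y to its left, z up, the work surface at z = 0. Lengths are in m, angles in rad, forces in N, time in s.
With the tool pointing down it reaches from about 0.35 to 0.925 m from the base axis. Payload 6.4 kg.
Tool frame: the origin (TCP) lies midway between the tips of the shut fingers; the grasp point (between the pads) lies 19 mm behind it; z points along the fingers, x is the direction in which the jaws open and shut, and the axes are right-handed (so a half turn about z gives the same grasp; the last joint's range is limited). The gripper opens to 85 mm and grips with 20 to 120 N. Pads are 22 mm wide; open, the fingers measure 114 mm over their backs; the gripper's body (76 mm by 85 mm) begins 54 mm behind the grasp point. The pads swing forward as they close: fully open they stand 13 mm farther back than shut.
Start: joints at [0.943, 0.245, 1.558, -0, 1.339, -0.174], TCP at [0.285, 0.584, 0.231] pointing down, gripper open.
Joint ranges: [-3.13, 3.13], [-1.02, 2.26], [0.13, 2.54], [-0.95, 4.09], [0.21, 2.88], [-2.74, 2.74]. Speed limits (rad/s): [2.57, 2.57, 3.14, 3.14, 3.14, 3.14].

## Interface

Orientations are given as a rotation vector (axis times angle).
In Python, from workcell import sense, read_camera, hand_in gives the robot as it stands.
- The arm moves only by the shell command python3 -m handwheel 'ROWS' [OPENING] [FORCE]. ROWS is JSON, a list that holds one entry, the list of rows, each a list of 6 numbers: the shift along the tool's x, y, z in mm, then the turn, a rotation vector about the tool's x, y, z in degrees. A call has 1 to 10 rows; each row shifts and turns the pose as measured when the row begins, along the tool's axes as they then stand; what a row does not reach is not made up. A row lasts 1/10 s, in which the tool goes at most 50 mm and 8.59 degrees, less where a joint would pass 70% of its speed; a pose out of reach is approached as far as the arm can. A call with a gripper value outside its range is refused whole. OPENING is the finger opening in mm, from 0 to 85.4, set as the call begins (- or left out, the last holds). The fingers move at their own pace and stop on an object; FORCE is the grip in N (left out, the last holds). Time passes only in rows, so rows that do not move let the fingers close. It gives the time, the measured TCP pose, the force and the opening at its end, in the units of the state.
- sense(): the state, without advancing time (a new reading comes with each control period).
- read_camera(name): name is "side" or "top" or "wrist"; returns a dict with "image" (400x640x3 uint8, blue, green, red), "depth" (400x640 float32, m along the optical axis (not along the pixel's ray), 0 where there is no reading), "vertical_fov" (degrees; the focal length in pixels is half the picture's height over the tangent of half this angle, whatever the lens; pixels are square), "cx", "cy" (the principal point, pixels), "dist" ([k1, k2, p1, p2, k3] as OpenCV has them; the pictures are not rectified), "R" (3x3) and "t" (3): a world point X has camera coordinates R X + t. Camera axes: x right, y down, z forward; pixel columns grow to the right and rows downward; lengths in m; the calibration is good to about 2 mm. A picture is of the moment at which its call begins.
- hand_in(): hands the job in, once; it reports no verdict.
The state is a dict: "time": time; "joints": joint angles; "joint_velocities": joint speeds; "joint_efforts": joint torques, N m; "eef_pos": TCP position; "tool_rot": TCP orientation; "ft_force": force on the tool from outside, world axes, zero at the start; "moment": the same for the moment, N m; "width": finger opening in m.
Only numpy, scipy, OpenCV 4.12 (cv2) and the standard library are available. Lean on these libraries where they do the work, as an engineer would, in place of code of your own. Each camera call takes 0.05 s, during which the arm holds its last target.

## Working session

There is one attempt and no reset: what is moved stays moved. The work goes in short steps, Python scripts to look and compute and a shell command to move; the robot and the scene stay as the last step left them, time stands still between calls to the robot, and variables do not carry over. Pictures are saved under pics/ and viewed, and the job is handed in when it is done.

```bash
mkdir -p pics; ls; cat > h.py <<'E'
import numpy as np,cv2,pickle
from workcell import sense,read_camera
def grab(n,tag):
    c=read_camera(n); pickle.dump(c,open(f'{tag}.pkl','wb')); cv2.imwrite(f'pics/{tag}.png',c['image']); return c
def K(c):
    f=200/np.tan(np.radians(c['vertical_fov'])/2); return np.array([[f,0,c['cx']],[0,f,c['cy']],[0,0,1]])
def w(c,u,v,d=None,z=None):
    p=cv2.undistortPoints(np.array([[[u,v]]],float),K(c),np.array(c['dist'],float))[0,0]
    r=np.array([p[0],p[1],1]); R=np.array(c['R']);t=np.array(c['t'])
    if z is not None:
        o=-R.T@t; q=R.T@r; return o+q*(z-o[2])/q[2]
    if d is None: d=c['depth'][int(round(v)),int(round(u))]
    return R.T@(r*d-t)
def px(c,X):
    return cv2.projectPoints(np.array([X],float),cv2.Rodrigues(np.array(c['R'],float))[0],np.array(c['t'],float),K(c),np.array(c['dist'],float))[0].ravel()
def ld(t): return pickle.load(open(f'{t}.pkl','rb'))
E
python3 - <<'E'
from h import *
print(sense())
for n in ('top','side','wrist'):
    c=grab(n,n+'0'); print(n,-np.array(c['R']).T@c['t'],c['vertical_fov'],c['dist'])
E
```

```text
pics
{'time': 0.0, 'joints': array([ 9.42877738e-01,  2.45827435e-01,  1.55902940e+00, -3.05558475e-06,
        1.33866895e+00, -1.74083886e-01]), 'joint_velocities': array([-6.13044212e-04,  9.61471635e-05,  1.16664180e-03,  7.15879058e-04,
       -4.47990590e-04, -1.32311902e-03]), 'joint_efforts': array([ 1.17786400e-03, -4.29504991e+01, -3.26129401e+01, -1.06867021e-04,
        5.19532754e-03,  1.23973578e-05]), 'eef_pos': array([0.2846236 , 0.58375125, 0.23016349]), 'tool_rot': array([ 2.66364376,  1.66433974, -0.00281256]), 'ft_force': array([ 0.66713612,  0.53369364, -0.73437169]), 'moment': array([ 0.00422391,  0.00035722, -0.00061707]), 'width': 0.08528337539632917}
top [0.34150181 0.0094393  1.14098486] 43.06124479495291 [-0.11256905  0.          0.          0.          0.        ]
side [ 0.42622093 -0.62833394  0.54939922] 54.98070442773335 [-0.09460908  0.          0.          0.          0.        ]
wrist [0.21221216 0.61967837 0.37241336] 71.6008982203074 [-0.02801129  0.          0.          0.          0.        ]
```

View pics/top0.png

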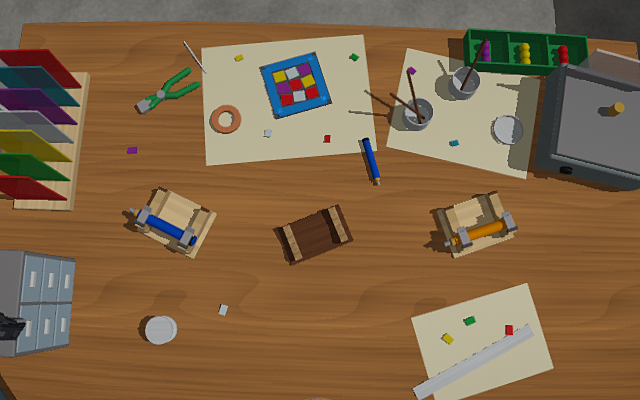

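View pics/side0.png

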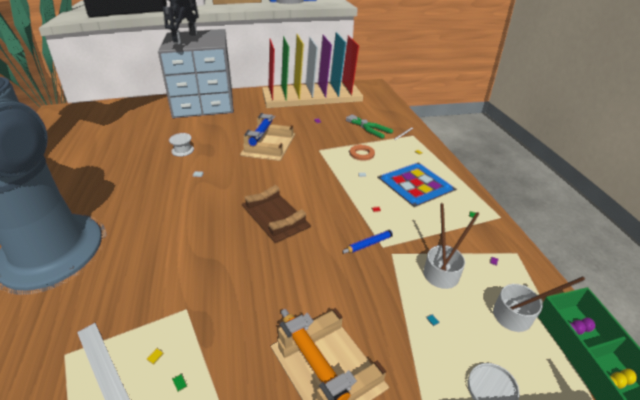

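View pics/wrist0.png

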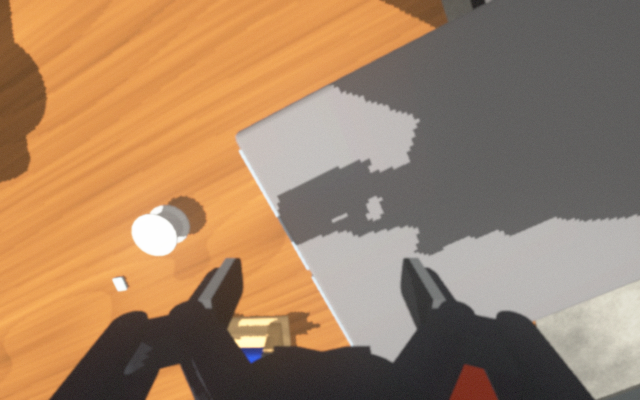

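Candidates for the blue tool: the one in the rack at top (165,228), and a loose blue pen/crayon at top (371,160). The rack one is larger and matches (handle in clip rack). I'll check it in an enlarged crop.

```bash
python3 - <<'E'
from h import *
c=ld('top0'); 
a=cv2.resize(c['image'][175:275,115:235],None,fx=5,fy=5,interpolation=cv2.INTER_CUBIC)
cv2.imwrite('pics/crop_b.png',a)
a=cv2.resize(c['image'][190:280,260:370],None,fx=5,fy=5,interpolation=cv2.INTER_CUBIC)
cv2.imwrite('pics/crop_r.png',a)
E
```

```text
(no output)
```

View pics/crop_b.png

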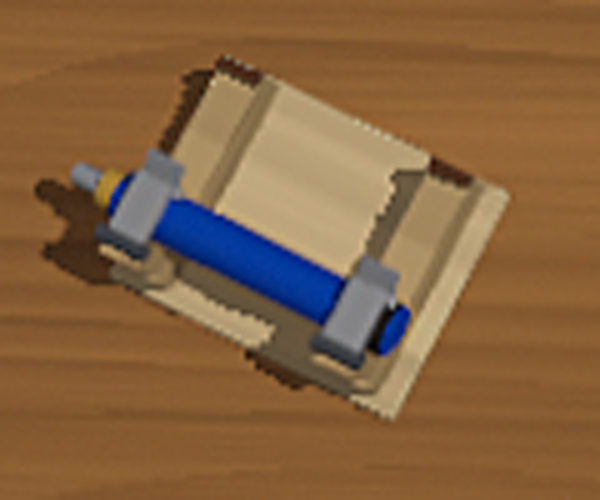

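View pics/crop_r.png

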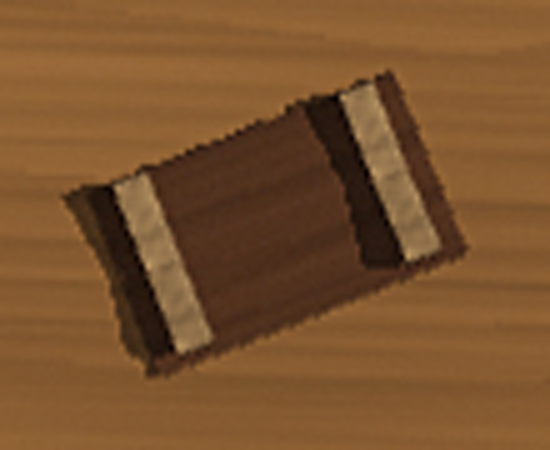

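```bash
cat > m.py <<'E'
from h import *
def blue(c,box,zmin=0.03):
    im=c['image'].astype(int); m=(im[...,0]>90)&(im[...,0]>im[...,2]*2)&(im[...,0]>im[...,1]*1.5)
    x0,x1,y0,y1=box; P=[]
    for v in range(y0,y1):
        for u in range(x0,x1):
            if m[v,u] and c['depth'][v,u]>0: P.append(w(c,u,v))
    P=np.array(P); return P[P[:,2]>zmin]
E
python3 - <<'E'
from m import *
c=ld('top0')
P=blue(c,(115,235,175,275))
print(len(P),'z',np.percentile(P[:,2],[5,50,95]))
m=P.mean(0); d=np.linalg.svd(P[:,:2]-m[:2])[2][0]; d*=np.sign(d[1])
s=(P[:,:2]-m[:2])@d; n=np.array([d[1],-d[0]]); q=(P[:,:2]-m[:2])@n
print('mean',m,'dir',d,np.degrees(np.arctan2(d[1],d[0])),'s',np.percentile(s,[0.5,99.5]),'n',np.percentile(q,[1,99]), 'mid',m[:2]+d*(s.min()+s.max())/2)
f=lambda U,V,o:((U+.5)/5-.5+o[0],(V+.5)/5-.5+o[1])
for nm,U,V,z in [('brass/blue joint',118,192,.044),('butt',398,332,.044),('tip',82,175,.044),('brass tip',100,185,.044)]:
    print(nm,w(c,*f(U,V,(115,175)),z=z))
a=w(c,*f(118,192,(115,175)),z=.044);b=w(c,*f(398,332,(115,175)),z=.044);print(np.linalg.norm(a-b),(a+b)/2)
L=[(112,185),(148,172),(178,352),(212,340)];Rr=[(340,95),(375,82),(405,263),(440,248)]
A=np.array([w(c,*f(*p,(260,190)),z=.0335)[:2] for p in L]);B=np.array([w(c,*f(*p,(260,190)),z=.0335)[:2] for p in Rr])
print(A,B); print('center',(A.mean(0)+B.mean(0))/2,'sep',np.linalg.norm(A.mean(0)-B.mean(0)),'dirs',np.degrees(np.arctan2(*(A.mean(0)-B.mean(0))[::-1])), 'x dirs',[np.degrees(np.arctan2(*((X[0]+X[1]-X[2]-X[3]))[::-1])) for X in (A,B)],[np.linalg.norm((X[0]+X[1]-X[2]-X[3])/2) for X in (A,B)])
# rest depth
u,v=f(160,265,(260,190));print('cork z',w(c,u,v));print('board z',w(c,*f(270,220,(260,190))))
E
```

```text
417 z [0.04528615 0.05331506 0.05764989]
mean [0.47407422 0.34771111 0.05256269] dir [0.40822133 0.91288299] 65.90684978659904 s [-0.06884134  0.0709196 ] n [-0.01050552  0.01070967] mid [0.47466958 0.34904248]
brass/blue joint [0.50438327 0.41535148 0.044     ]
butt [0.44647025 0.28472287 0.044     ]
tip [0.51151221 0.43254274 0.044     ]
brass tip [0.50727015 0.42387072 0.044     ]
0.14289069814055405 [0.47542676 0.35003718 0.044     ]
[[0.4854277  0.09480927]
 [0.49167335 0.0791763 ]
 [0.41295426 0.06304753]
 [0.41861862 0.0484151 ]] [[ 0.52856792 -0.00450813]
 [ 0.53486865 -0.01987505]
 [ 0.45474485 -0.03496905]
 [ 0.46178097 -0.05018464]]
center [0.47357954 0.02198892] sep 0.10763158788975616 dirs 113.44435528848425 x dirs [np.float64(23.24970259855143), np.float64(22.47272885177351)] [np.float64(0.07919527495870333), np.float64(0.07949185917867803)]
cork z [0.45144292 0.07272329 0.02641681]
board z [0.47551132 0.0251755  0.00363087]
```

Crop: blue handle in the rack with brass and steel tip at top pixel ≈(132,210), butt at ≈(194,241), jaws over both ends, open side up-right. This is the burnisher. The 143 mm length and 53–58 mm top height match the description. The rest fits too: 108 mm support spacing, 79 mm width. Now I plan the approach.

```bash
cat > plan.py <<'E'
from h import *
from scipy.spatial.transform import Rotation as Ro
def plan(p,yaw):
    s=sense(); R=Ro.from_rotvec(s['tool_rot']).as_matrix(); 
    X=R[:,0]; cur=np.degrees(np.arctan2(X[1],X[0]))
    best=min([yaw,yaw+180,yaw-180,yaw+360],key=lambda a:abs(a-cur))
    y=np.radians(best); T=np.array([[np.cos(y),np.sin(y),0],[np.sin(y),-np.cos(y),0],[0,0,-1]])
    dr=np.degrees(Ro.from_matrix(R.T@T).as_rotvec())
    print('t',s['time'],'pos',s['eef_pos'].round(4),'yaw',cur.round(2),'to',best,'joints',s['joints'].round(2),'F',s['ft_force'].round(1),'w',round(s['width']*1e3,1))
    print('shift tool mm',(R.T@(np.array(p)-s['eef_pos'])*1e3).round(1),'turn',dr.round(2),'| shift in target frame',(T.T@(np.array(p)-s['eef_pos'])*1e3).round(1))
E
python3 -c "
from plan import *
plan([.4745,.349,.13],-24.1)"
```

```text
t 0.15 pos [0.2847 0.5839 0.2304] yaw 64.0 to -24.1 joints [ 0.94  0.25  1.56  0.    1.34 -0.17] F [ 0.7 -0.2  1.3] w 85.5
shift tool mm [-127.7  273.6  100.5] turn [5.00e-02 8.00e-02 8.81e+01] | shift in target frame [269.2 136.9 100.4]
```

```bash
python3 -m handwheel '[[[-18,39,0,0,0,0],[-18,39,0,0,0,0],[-18,39,0,0,0,0],[-18,39,0,0,0,0],[-18,39,10,0,0,0],[-18,39,20,0,0,0],[-18,39,20,0,0,0],[0,0,0,0,0,8.5],[0,0,0,0,0,8.5],[0,0,0,0,0,8.5]]]' 50
python3 -m handwheel '[[[0,0,0,0,0,8.5],[0,0,0,0,0,8.5],[0,0,0,0,0,8.5],[0,0,0,0,0,8.5],[0,0,0,0,0,8.5],[0,0,0,0,0,8.5],[0,0,0,0,0,8.5],[0,0,0,0,0,3],[0,0,0,0,0,0]]]'
python3 -c "
from plan import *
grab('wrist','wrist1')
plan([.4745,.349,.13],-24.1)"
```

```text
time: 1.15
eef_pos: [0.4807, 0.3409, 0.1754]
tool_rot: [2.965, 1.036, -0.007]
ft_force: [0.4, -0.5, 0.2]
width: 0.0503
time: 2.05
eef_pos: [0.4788, 0.3391, 0.1715]
tool_rot: [3.061, -0.673, -0.014]
ft_force: [-0.7, -0.2, -0.5]
width: 0.05
t 2.1 pos [0.4787 0.3391 0.1715] yaw -24.75 to -24.1 joints [ 0.42  0.17  1.76 -0.    1.22  0.86] F [-0.1  0.3  0. ] w 50.0
shift tool mm [-7.7 -7.6 41.5] turn [ 0.53  0.41 -0.65] | shift in target frame [-7.9 -7.3 41.5]
```

View pics/wrist1.png

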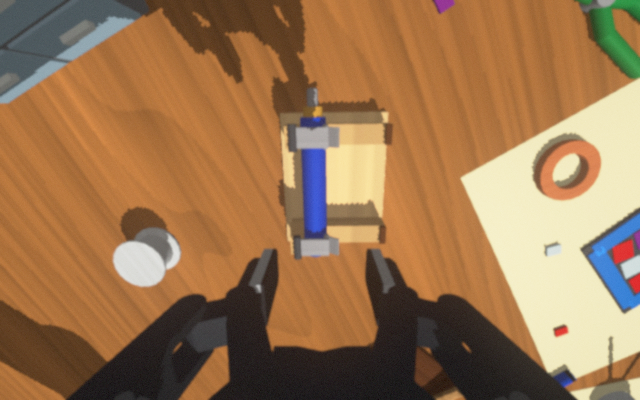

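Wrist view: handle runs from (312,120) to (317,240), and the open deck lies to the right, which is tool +x. Refining the pose from this closer view.

```bash
python3 - <<'E'
from m import *
c=ld('wrist1')
P=blue(c,(285,345,110,260))
m=np.median(P,0); d=np.linalg.svd(P[:,:2]-P[:,:2].mean(0))[2][0]; d*=np.sign(d[1])
m=P.mean(0);s=(P[:,:2]-m[:2])@d; n=np.array([d[1],-d[0]]); q=(P[:,:2]-m[:2])@n
print(len(P),'z',np.percentile(P[:,2],[5,50,95]),'ang',np.degrees(np.arctan2(d[1],d[0])),'len',np.ptp(s),'n',np.percentile(q,[1,99]),'mid',m[:2]+d*(s.min()+s.max())/2+n*np.percentile(q,[1,99]).mean())
top=P[P[:,2]>np.percentile(P[:,2],85)];k=(top[:,:2]-m[:2])@n; print('ridge n',k.mean(),'mean',m)
a=cv2.resize(c['image'][75:275,240:440],None,fx=3,fy=3,interpolation=cv2.INTER_CUBIC);cv2.imwrite('pics/crop_w1.png',a)
E
```

```text
1785 z [0.04981185 0.053899   0.05567916] ang 65.52225714262892 len 0.11442026925836969 n [-0.01022927  0.01030299] mid [0.47981674 0.35943717]
ridge n -0.0005642999560743376 mean [0.47626027 0.35171415 0.05340261]
```

View pics/crop_w1.png

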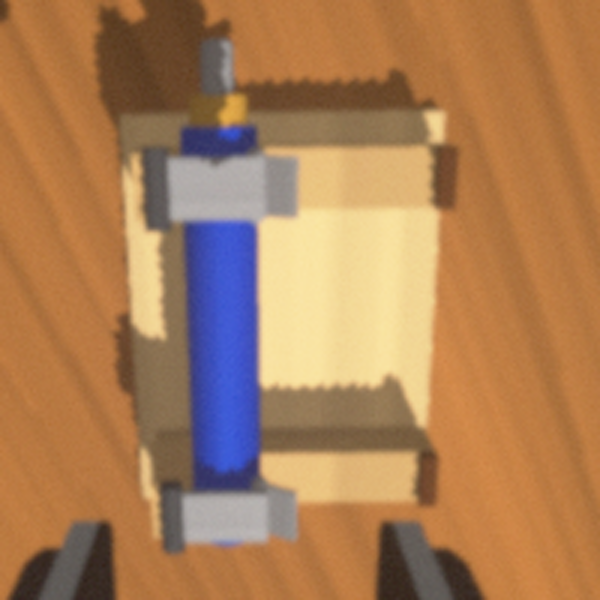

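```bash
python3 - <<'E'
from h import *
c=ld('wrist1'); f=lambda U,V:((U+.5)/3-.5+240,(V+.5)/3-.5+75)
d=np.array([np.cos(np.radians(65.7)),np.sin(np.radians(65.7))]); n=np.array([d[1],-d[0]])
for nm,U,V,z,off in [('joint',220,126,.05,70),('tip',217,38,.044,95),('jawN mid',217,188,.063,54),('jawS mid',226,517,.063,-54)]:
    X=w(c,*f(U,V),z=z); print(nm,X.round(4),'s',(X[:2]@d*1e3-off).round(1),'n',(X[:2]@n*1e3).round(1))
print('top est s',np.array([.4746,.349])@d,np.array([.4754,.350])@d)
E
```

```text
joint [0.5036 0.4126 0.05  ] s 513.3 n 289.2
tip [0.5134 0.4358 0.044 ] s 513.5 n 288.5
jawN mid [0.4959 0.3973 0.063 ] s 512.1 n 288.5
jawS mid [0.4523 0.2988 0.063 ] s 512.5 n 289.3
top est s 0.513384458139755 0.5146250729032745
```

```bash
python3 -m handwheel '[[[-8,-7,20,0.5,0.4,0.4],[0,0,21,0,0,0],[0,0,0,0,0,0]]]'
python3 -c "
from plan import *
plan([.4737,.3493,.024],-24.3)"
```

```text
time: 2.4
eef_pos: [0.4746, 0.3492, 0.1301]
tool_rot: [-3.067, 0.679, -0.002]
ft_force: [-0.0, -0.1, -0.1]
width: 0.0498
t 2.4 pos [0.4746 0.3492 0.1301] yaw -24.96 to -24.3 joints [ 0.44  0.22  1.79 -0.    1.13  0.88] F [-0.  -0.1 -0.1] w 49.8
shift tool mm [ -1.    0.4 106.1] turn [-0.07 -0.08 -0.66] | shift in target frame [ -0.9   0.2 106.1]
```

```bash
python3 -m handwheel '[[[-1,0,25,0,0,-0.7],[0,0,25,0,0,0],[0,0,25,0,0,0],[0,0,20,0,0,0],[0,0,10,0,0,0],[0,0,0,0,0,0]]]'
python3 -c "
from plan import *
plan([.4737,.3493,.024],-24.3); grab('wrist','wrist2'); grab('side','side2')"
```

```text
time: 3.0
eef_pos: [0.478, 0.3514, 0.0277]
tool_rot: [-3.068, 0.651, -0.012]
ft_force: [-0.2, 0.3, 1.0]
width: 0.0502
t 3.0 pos [0.478  0.3514 0.0277] yaw -23.96 to -24.3 joints [ 0.44  0.37  1.81 -0.    0.95  0.86] F [-0.2  0.3  1. ] w 50.2
shift tool mm [-3.1  3.7  3.7] turn [-0.41 -0.37  0.34] | shift in target frame [-3.1  3.7  3.7]
```

View pics/wrist2.png

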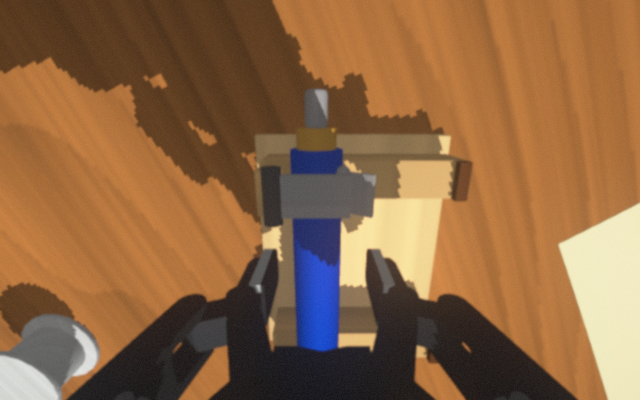

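Handle (318,270) sits between the fingers, at about (265,270) and (375,270). I'll trim the pose and narrow to a loose cage.

```bash
python3 -m handwheel '[[[-3,4,4,-0.4,-0.4,0.3],[0,0,0,0,0,0],[0,0,0,0,0,0],[0,0,0,0,0,0],[0,0,0,0,0,0]]]' 30 30
python3 -c "
from plan import *
plan([.4737,.3493,.024],-24.3)"
```

```text
time: 3.6
eef_pos: [0.4771, 0.3507, 0.0295]
tool_rot: [-3.065, 0.659, -0.011]
ft_force: [-0.6, 0.8, 0.8]
width: 0.03
t 3.6 pos [0.4771 0.3507 0.0295] yaw -24.27 to -24.3 joints [0.44 0.37 1.81 0.   0.95 0.87] F [-0.6  0.8  0.8] w 30.0
shift tool mm [-2.6  2.7  5.4] turn [-0.44 -0.33  0.03] | shift in target frame [-2.5  2.7  5.5]
```

```bash
python3 -m handwheel '[[[-2,2,5,-0.5,-0.4,0],[0,1,2,0,0,0]]]'
python3 -c "
from plan import *
plan([.4737,.3493,.024],-24.3)"
```

```text
time: 3.8
eef_pos: [0.4743, 0.3489, 0.0226]
tool_rot: [3.071, -0.66, -0.002]
ft_force: [-0.1, 0.6, 0.9]
width: 0.0301
t 3.8 pos [0.4743 0.3489 0.0226] yaw -24.26 to -24.3 joints [0.44 0.38 1.82 0.   0.95 0.86] F [-0.1  0.6  0.9] w 30.1
shift tool mm [-0.7 -0.1 -1.4] turn [0.05 0.06 0.04] | shift in target frame [-0.7 -0.1 -1.4]
```

```bash
python3 -m handwheel '[[[5,0,0,0,0,0],[5,0,0,0,0,0],[5,0,0,0,0,0],[5,0,0,0,0,0]]]'
python3 -c "
from plan import *
n=np.array([.9114,-.4115]);p=np.array([.4737,.3493])+n*.043
plan([*p,.024],-24.3)"
```

```text
time: 4.2
eef_pos: [0.4857, 0.3416, 0.0191]
tool_rot: [3.068, -0.661, -0.03]
ft_force: [-7.8, 4.4, 4.2]
width: 0.0298
t 4.2 pos [0.4857 0.3416 0.0191] yaw -24.33 to -24.3 joints [0.42 0.4  1.79 0.01 0.96 0.84] F [-7.8  4.4  4.2] w 29.8
shift tool mm [28.8 -2.  -5.4] turn [ 0.41  1.01 -0.03] | shift in target frame [28.9 -2.  -4.9]
```

```bash
python3 -m handwheel '[[[6,-1,-2,0.3,0.8,0],[6,-1,-2,0,0.4,0],[6,0,-1,0,0,0]]]'
python3 -c "
from plan import *
n=np.array([.9114,-.4115]);p=np.array([.4737,.3493])+n*.043
plan([*p,.024],-24.3)"
```

```text
time: 4.5
eef_pos: [0.4996, 0.336, 0.0219]
tool_rot: [3.066, -0.66, -0.01]
ft_force: [-0.0, 0.3, -0.7]
width: 0.0299
t 4.5 pos [0.4996 0.336  0.0219] yaw -24.32 to -24.3 joints [ 0.4   0.41  1.78 -0.    0.96  0.83] F [-0.   0.3 -0.7] w 29.9
shift tool mm [13.9 -1.5 -2.1] turn [ 0.39  0.29 -0.01] | shift in target frame [13.9 -1.5 -2.1]
```

```bash
python3 -m handwheel '[[[6,-1,-1,0.2,0.2,0],[6,0,-1,0,0,0],[3,0,0,0,0,0],[0,0,0,0,0,0]]]'
python3 -c "
from plan import *
n=np.array([.9114,-.4115]);p=np.array([.4737,.3493])+n*.043
plan([*p,.024],-24.3); grab('wrist','wrist3'); grab('top','top3')"
```

```text
time: 4.9
eef_pos: [0.5179, 0.3293, 0.0247]
tool_rot: [3.069, -0.664, 0.003]
ft_force: [-0.7, -0.2, -0.1]
width: 0.03
t 4.9 pos [0.5179 0.3293 0.0247] yaw -24.4 to -24.3 joints [ 0.38  0.42  1.75 -0.    0.97  0.81] F [-0.7 -0.2 -0.1] w 30.0
shift tool mm [-5.5 -0.   0.7] turn [ 0.07 -0.11 -0.1 ] | shift in target frame [-5.5 -0.   0.7]
```

View pics/wrist3.png

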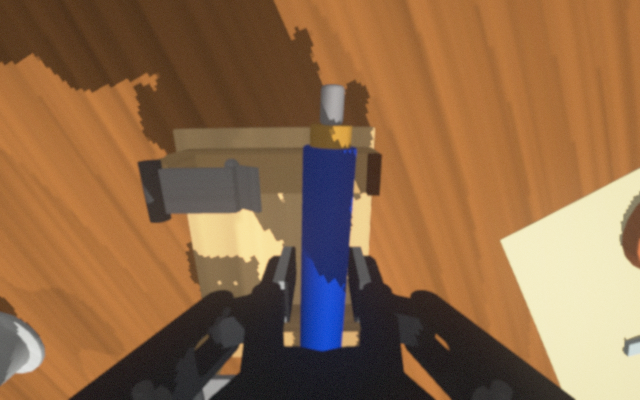

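Handle (330,230) is clear of the jaw end at (260,190) and short of the stop at (374,172). Now I grip it.

```bash
python3 -m handwheel '[[[0,0,0,0,0,0],[0,0,0,0,0,0],[0,0,0,0,0,0],[0,0,0,0,0,0]]]' 15 50
python3 -m handwheel '[[[0,0,-5,0,0,0],[0,0,-15,0,0,0],[0,0,-25,0,0,0],[0,0,-30,0,0,0],[0,0,-20,0,0,0],[0,0,0,0,0,0]]]'
python3 -c "
from plan import *
plan([.4736,.022,.13],23.3); grab('wrist','wrist4')"
```

```text
time: 5.4
eef_pos: [0.5173, 0.3296, 0.0248]
tool_rot: [3.069, -0.662, 0.003]
ft_force: [0.3, 0.0, 0.7]
width: 0.0229
time: 6.0
eef_pos: [0.5152, 0.3299, 0.1252]
tool_rot: [3.068, -0.661, -0.002]
ft_force: [1.3, 1.0, -0.6]
width: 0.0226
t 6.0 pos [0.5152 0.3299 0.1252] yaw -24.3 to 23.3 joints [ 0.39  0.27  1.73 -0.    1.14  0.81] F [ 1.3  1.  -0.6] w 22.6
shift tool mm [ 88.8 297.8  -3.8] turn [  0.16   0.12 -47.6 ] | shift in target frame [-160.   266.3   -4.8]
```

View pics/wrist4.png

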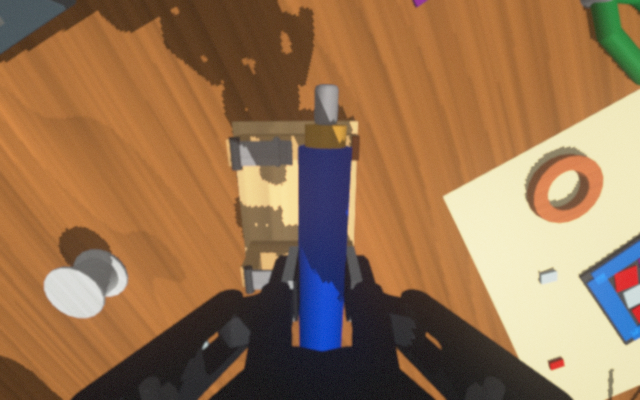

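The lift worked: the rack below at (290,200) is empty and the handle stays in the fingers. I'll measure how it lies in the grip.

```bash
cat > held.py <<'E'
from m import *
from scipy.spatial.transform import Rotation as Ro
def held(c,s,tipuv,jointuv):
    R=Ro.from_rotvec(s['tool_rot']).as_matrix()
    P=blue(c,(290,362,145,255),0.01)
    T=(P-s['eef_pos'])@R*1e3   # tool frame
    # fit: top ridge per y-bin
    C=T.mean(0); 
    for lo in range(-10,80,15):
        k=T[(T[:,1]<-lo)&(T[:,1]>=-lo-15)]
        k2=T[(T[:,1]>lo)&(T[:,1]<=lo+15)]
        for q in (k,k2):
            if len(q)>20: print('y',q[:,1].mean().round(1),'n',len(q),'x mid',np.percentile(q[:,0],[2,98]).mean().round(1),'z top',np.percentile(q[:,2],5).round(1))
    for u,v in (tipuv,jointuv):
        d=c['depth'][int(v),int(u)]; print('pt',((w(c,u,v)-s['eef_pos'])@R*1e3).round(1))
E
python3 - <<'E'
from held import *
c=ld('wrist4'); held(c,sense(),(326,92),(326,145))
cv2.imwrite('pics/c4.png',cv2.resize(c['image'][70:270,250:400],None,fx=3,fy=3,interpolation=cv2.INTER_CUBIC))
# joint position by ray at tool z=-19-~10
E
```

```text
y -19.0 n 41 x mid 0.9 z top -29.1
y -27.7 n 1277 x mid 1.2 z top -32.4
y -41.8 n 1001 x mid 3.0 z top -32.6
y -58.3 n 1027 x mid 2.8 z top -32.9
y -66.5 n 284 x mid 1.8 z top -32.7
pt [  2.6 -89.9 -25.2]
pt [  2.6 -69.6 -30. ]
```

View pics/c4.png

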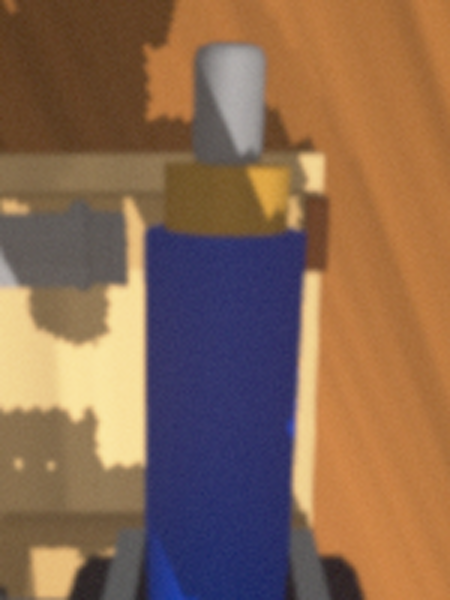

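```bash
python3 -m handwheel '[[[6,20,0,0,0,0],[11,36,0,0,0,0],[11,36,0,0,0,0],[11,36,0,0,0,0],[11,36,0,0,0,0],[11,36,0,0,0,0],[11,36,0,0,0,0],[11,36,0,0,0,0],[6,20,0,0,0,0],[0,0,0,0,0,0]]]'
python3 -m handwheel '[[[0,0,0,0,0,-6],[0,0,0,0,0,-8],[0,0,0,0,0,-8],[0,0,0,0,0,-8],[0,0,0,0,0,-8],[0,0,0,0,0,-6],[0,0,0,0,0,-4],[0,0,0,0,0,0]]]'
python3 -c "
from plan import *
plan([.4736,.022,.08],24.8)"
```

```text
time: 7.05
eef_pos: [0.465, 0.017, 0.1137]
tool_rot: [3.064, -0.654, -0.035]
ft_force: [0.0, 0.3, -1.8]
width: 0.0222
time: 7.85
eef_pos: [0.4592, 0.0241, 0.1059]
tool_rot: [-3.049, -0.704, 0.057]
ft_force: [-0.2, -0.4, -1.2]
width: 0.0224
t 7.85 pos [0.4592 0.0241 0.1059] yaw 26.04 to 24.8 joints [-0.19 -0.02  2.1  -0.    1.1  -0.64] F [-0.2 -0.4 -1.2] w 22.4
shift tool mm [12.9  8.7 25.3] turn [-1.09  1.9   1.22] | shift in target frame [12.2  7.9 25.9]
```

```bash
python3 -m handwheel '[[[12,8,10,-1.1,1.9,1.2],[0,0,10,0,0,0],[0,0,0,0,0,0]]]'
python3 - <<'E'
from plan import *
plan([.4736,.022,.08],24.8); grab('wrist','wrist5');c=grab('top','top5')
cv2.imwrite('pics/c5.png',cv2.resize(c['image'][170:300,240:390],None,fx=4,fy=4,interpolation=cv2.INTER_CUBIC))
E
```

```text
time: 8.15
eef_pos: [0.472, 0.0243, 0.083]
tool_rot: [-3.067, -0.672, 0.004]
ft_force: [-0.7, -0.4, -1.4]
width: 0.0225
t 8.15 pos [0.472  0.0243 0.083 ] yaw 24.7 to 24.8 joints [-0.19  0.03  2.1   0.    1.02 -0.62] F [-0.7 -0.4 -1.4] w 22.5
shift tool mm [0.5 2.8 3. ] turn [-0.12  0.12 -0.1 ] | shift in target frame [0.5 2.8 3. ]
```

View pics/c5.png

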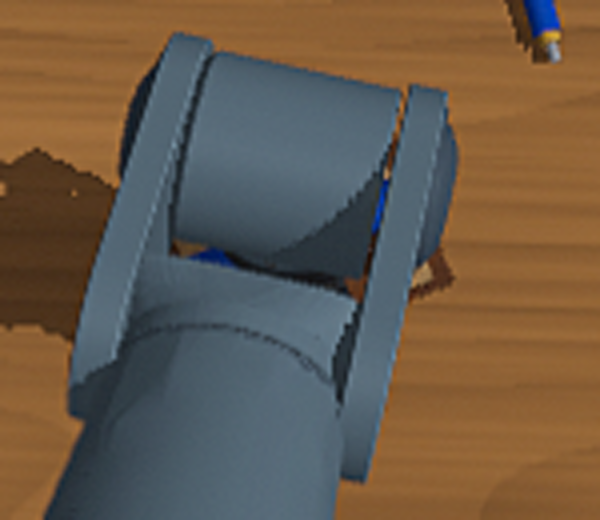

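View pics/wrist5.png

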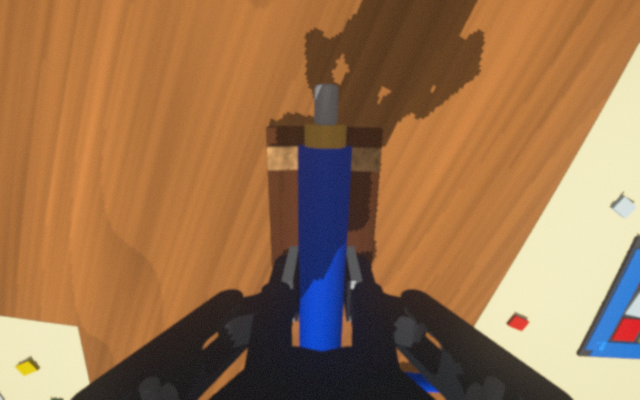

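Wrist view: handle (325,200) lies over the board, with the far cork strip from about (268,158) to (380,158). Checking the numbers.

```bash
python3 - <<'E'
from held import *
c=ld('wrist5'); s=sense(); held(c,s,(326,92),(326,145))
L=w(c,268,147,z=.0335);R_=w(c,267,170,z=.0335);A=w(c,380,147,z=.0335);B=w(c,380,170,z=.0335)
m=(L+R_+A+B)/4; th=np.radians(113.3); d=np.array([np.cos(th),np.sin(th)])
print('strip mid',m,'width',np.linalg.norm(L-A),np.linalg.norm(L-R_),'ang',np.degrees(np.arctan2(*(A-L)[1::-1])),'pred center',m[:2]-d*.054)
for q in ((326,92),(326,147)): print(w(c,*q))
cv2.imwrite('pics/c5w.png',cv2.resize(c['image'][70:270,230:420],None,fx=3,fy=3,interpolation=cv2.INTER_CUBIC))
E
```

```text
y -19.1 n 48 x mid -0.2 z top -26.3
y -27.8 n 1364 x mid 0.1 z top -29.7
y -42.7 n 1589 x mid 0.3 z top -29.6
y -57.6 n 1770 x mid 0.8 z top -29.7
y -66.5 n 378 x mid 1.1 z top -29.7
pt [  1.5 -89.8 -22.3]
pt [  1.5 -69.3 -26. ]
strip mid [0.45231445 0.07158448 0.0335    ] width 0.07650266112092938 0.015990483844444636 ang 24.683304272003227 pred center [0.4736739  0.02198837]
[0.43683855 0.10617128 0.10670863]
[0.44573752 0.08690314 0.11078677]
```

View pics/c5w.png

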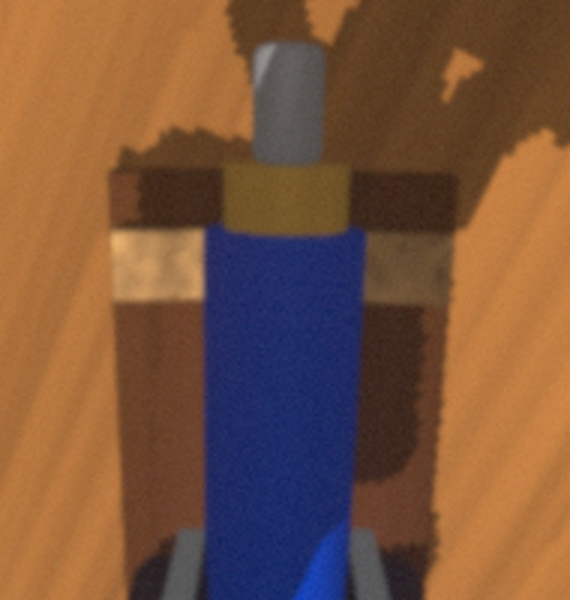

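```bash
python3 -m handwheel '[[[0.5,3,12,0,0,0.4],[0,0,16,0,0,0],[0,0,16,0,0,0],[0,0,8,0,0,0],[0,0,0,0,0,0]]]'
python3 -c "
from plan import *
plan([.4736,.022,.018],24.3)"
```

```text
time: 8.75
eef_pos: [0.4758, 0.0208, 0.0304]
tool_rot: [3.071, 0.658, 0.003]
ft_force: [0.2, -0.3, -1.3]
width: 0.0227
t 8.75 pos [0.4758 0.0208 0.0304] yaw 24.18 to 24.3 joints [-0.2   0.14  2.1   0.    0.9  -0.62] F [ 0.2 -0.3 -1.3] w 22.7
shift tool mm [-1.6 -2.  12.4] turn [ 0.05 -0.11 -0.12] | shift in target frame [-1.6 -2.  12.4]
```

```bash
python3 -m handwheel '[[[-1.5,-2,4,0,0,0],[0,0,3,0,0,0],[0,0,0,0,0,0]]]'
python3 -c "
from plan import *
plan([.4736,.022,.018],24.3)"
```

```text
time: 9.05
eef_pos: [0.4743, 0.0219, 0.0237]
tool_rot: [3.071, 0.657, 0.006]
ft_force: [-0.0, -0.2, -1.8]
width: 0.0224
t 9.05 pos [0.4743 0.0219 0.0237] yaw 24.15 to 24.3 joints [-0.19  0.15  2.11  0.    0.88 -0.62] F [-0.  -0.2 -1.8] w 22.4
shift tool mm [-0.6 -0.4  5.7] turn [ 0.11 -0.19 -0.15] | shift in target frame [-0.6 -0.4  5.7]
```

```bash
python3 -m handwheel '[[[-0.5,-0.5,2,0,0,0],[0,0,1.5,0,0,0]]]'
python3 -m handwheel '[[[0,0,1,0,0,0]]]'
python3 -m handwheel '[[[0,0,1,0,0,0]]]'
python3 -c "
from plan import *
plan([.4736,.022,.018],24.3)"
```

```text
time: 9.25
eef_pos: [0.4744, 0.022, 0.0209]
tool_rot: [3.07, 0.657, 0.008]
ft_force: [0.0, -0.3, -1.6]
width: 0.0229
time: 9.35
eef_pos: [0.4746, 0.022, 0.02]
tool_rot: [3.07, 0.657, 0.009]
ft_force: [0.3, -0.4, -1.7]
width: 0.0223
time: 9.45
eef_pos: [0.4747, 0.022, 0.0191]
tool_rot: [3.07, 0.657, 0.01]
ft_force: [-0.5, -0.6, -1.6]
width: 0.0224
t 9.45 pos [0.4747 0.022  0.0191] yaw 24.16 to 24.3 joints [-0.19  0.16  2.11  0.    0.87 -0.62] F [-0.5 -0.6 -1.6] w 22.4
shift tool mm [-1.  -0.5  1.1] turn [ 0.2  -0.32 -0.14] | shift in target frame [-1.  -0.5  1.1]
```

```bash
python3 -m handwheel '[[[-1,-0.5,1,0.2,-0.3,0]]]'
python3 -m handwheel '[[[0,0,1,0,0,0]]]'
python3 -m handwheel '[[[0,0,1,0,0,0]]]'
python3 -c "
from plan import *
plan([.4736,.022,.016],24.3); grab('wrist','wrist6'); grab('side','side6')"
```

```text
time: 9.55
eef_pos: [0.4738, 0.022, 0.0182]
tool_rot: [3.072, 0.657, 0.001]
ft_force: [0.8, 1.1, 4.4]
width: 0.0224
time: 9.65
eef_pos: [0.4739, 0.022, 0.018]
tool_rot: [-3.072, -0.658, 0.001]
ft_force: [-7.3, 0.9, 16.2]
width: 0.0225
time: 9.75
eef_pos: [0.474, 0.022, 0.0181]
tool_rot: [-3.071, -0.658, 0.003]
ft_force: [-6.4, 1.1, 11.6]
width: 0.0224
t 9.75 pos [0.474  0.022  0.0181] yaw 24.2 to 24.3 joints [-0.19  0.16  2.11 -0.    0.88 -0.62] F [-6.4  1.1 11.6] w 22.4
shift tool mm [-0.4 -0.1  2.1] turn [-0.07  0.11 -0.1 ] | shift in target frame [-0.4 -0.1  2.1]
```

```bash
python3 - <<'E'
from h import *
c=ld('wrist6');d=ld('side6')
a=cv2.resize(c['image'][70:290,220:430],(400,420));b=cv2.resize(d['image'][130:270,200:340],(420,420))
cv2.imwrite('pics/c6.png',np.hstack([a,b]))
E
```

```text
(no output)
```

View pics/c6.png

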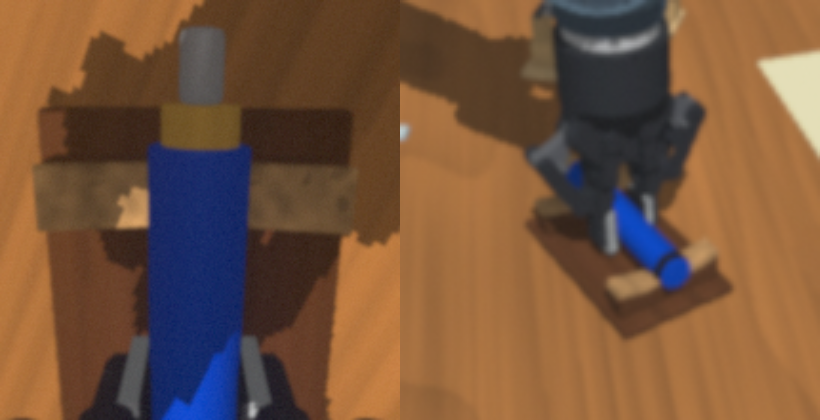

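It is seated on both supports: the far cork spans 35–355 with the handle at 148–250, and the near cork is under the butt at (670,268). The wrist takes 12 N. I'll release into a loose cage first so it settles in the V.

```bash
python3 -m handwheel '[[[0,0,0,0,0,0],[0,0,0,0,0,0],[0,0,0,0,0,0],[0,0,0,0,0,0],[0,0,0,0,0,0]]]' 30
python3 -m handwheel '[[[0,0,0,0,0,0],[0,0,0,0,0,0],[0,0,0,0,0,0],[0,0,0,0,0,0],[0,0,0,0,0,0]]]' 50
python3 -c "
from plan import *
plan([.4736,.022,.016],24.3); grab('wrist','wrist7'); grab('side','side7')
c=ld('wrist7');d=ld('side7')
a=cv2.resize(c['image'][70:290,220:430],(400,420));b=cv2.resize(d['image'][130:270,200:340],(420,420))
cv2.imwrite('pics/c7.png',np.hstack([a,b]))"
```

```text
time: 10.35
eef_pos: [0.4748, 0.0218, 0.0187]
tool_rot: [-3.072, -0.659, 0.001]
ft_force: [0.5, -0.4, 0.1]
width: 0.0299
time: 10.85
eef_pos: [0.4747, 0.0218, 0.0184]
tool_rot: [-3.072, -0.658, 0.002]
ft_force: [0.1, 0.2, 0.1]
width: 0.05
t 10.85 pos [0.4747 0.0218 0.0184] yaw 24.2 to 24.3 joints [-0.19  0.16  2.1  -0.    0.88 -0.62] F [0.1 0.2 0.1] w 50.0
shift tool mm [-0.9 -0.6  2.4] turn [-0.03  0.06 -0.1 ] | shift in target frame [-0.9 -0.6  2.4]
```

View pics/c7.png

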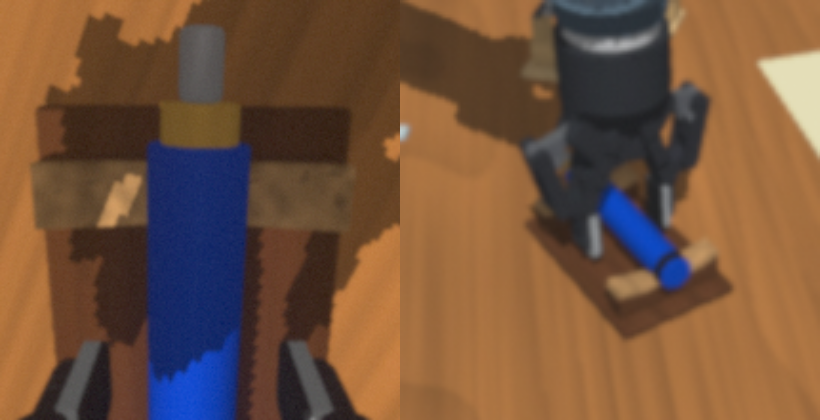

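Fingers are open and clear on both sides, and the handle rests in the Vs. Backing straight up, then off to the side so the top camera can check.

```bash
python3 -m handwheel '[[[0,0,-10,0,0,0],[0,0,-20,0,0,0],[0,0,-30,0,0,0],[0,0,-40,0,0,0],[0,0,-40,0,0,0],[0,0,-30,0,0,0],[0,0,0,0,0,0]]]'
python3 -m handwheel '[[[10,-25,0,0,0,0],[10,-45,0,0,0,0],[10,-45,0,0,0,0],[10,-45,0,0,0,0],[0,-25,0,0,0,0],[0,0,0,0,0,0]]]'
python3 - <<'E'
from m import *
s=sense();print(s['time'],s['eef_pos'])
c=grab('top','top8'); d=grab('side','side8')
P=blue(c,(260,365,185,285),.035)
m=P.mean(0); e=np.linalg.svd(P[:,:2]-m[:2])[2][0]; e*=np.sign(e[1]); n=np.array([e[1],-e[0]])
q=(P[:,:2]-m[:2])@e; print(len(P),'mid',m[:2]+e*(q.min()+q.max())/2,'len',np.ptp(q),'ang',np.degrees(np.arctan2(e[1],e[0])),'ztop',np.percentile(P[:,2],[5,50,95]))
a=cv2.resize(c['image'][180:290,255:365],(400,400),interpolation=cv2.INTER_CUBIC);b=cv2.resize(d['image'][150:270,210:330],(400,400),interpolation=cv2.INTER_CUBIC)
cv2.imwrite('pics/c8.png',np.hstack([a,b]))
E
```

```text
time: 11.65
eef_pos: [0.4741, 0.022, 0.1984]
tool_rot: [-3.071, -0.658, 0.002]
ft_force: [0.2, -0.9, -0.4]
width: 0.0499
time: 12.25
eef_pos: [0.4329, 0.2123, 0.1989]
tool_rot: [3.072, 0.651, 0.001]
ft_force: [1.1, -0.7, 0.0]
width: 0.0501
12.25 [0.43292155 0.21234042 0.19886605]
614 mid [0.47412631 0.01999518] len 0.13897574955785263 ang 112.7518474983952 ztop [0.04088225 0.04688631 0.05099943]
```

View pics/c8.png

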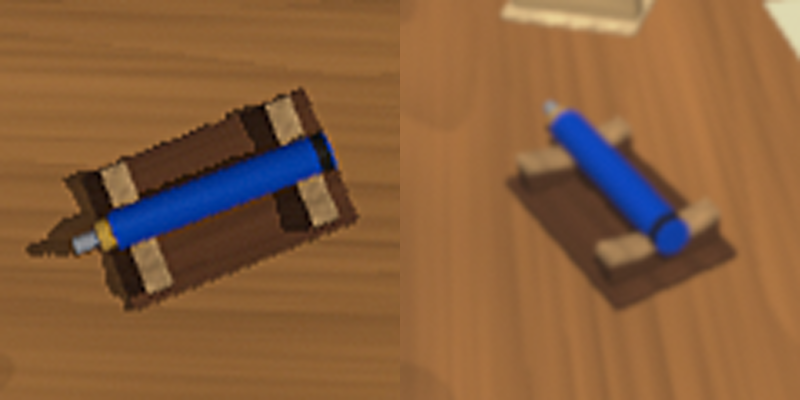

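View pics/top8.png

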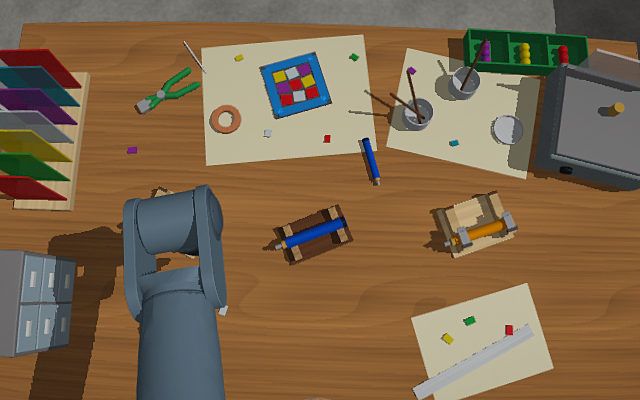

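```bash
python3 -c "
from workcell import hand_in
print(hand_in())"
```

```text
the job is handed in; nothing more can be done
None
```

The blue burnisher is lying on the dark tool rest across both cork V supports, and I handed the job in at about 12.4 s. The hand-in gives no verdict.

- **What I did:** I pushed the handle sideways along the deck inside a loose finger cage, about 48 mm by my measure. Resistance was about 9 N until it passed the spring lips. Clear of the jaws, I gripped it, lifted it and carried it over. I lowered it until it touched (16 N at most), let it settle in a loose cage, then opened and backed away.
- **Position:** The top camera puts the handle's middle at (0.474, 0.020) m; I measured the rest's centre at (0.474, 0.022) m. That is about 2 mm off lengthways, within the calibration error. The handle is within about 0.6° of the rest's direction.
- **Height:** The top of the handle reads 47–51 mm, which fits the 49 mm expected when it is seated.
- **Other things:** The amber burnisher is still in its rack, nothing fell, and the gripper is empty and clear of everything.
- **Disagreements:** While gripped, the fingers read about 22.5 mm on the 24 mm handle. Two estimates of the handle's height in the grip differed by 3 mm, so I used the force reading to find contact.

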